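# Open the pan rack by one hole and stow the muffin tin

## Robot

A 6-joint arm with a two-finger parallel gripper is mounted at the origin on the work surface. World frame = base frame: x ahead of the robot, y to its left, z up, the work surface at z = 0. Lengths are in mm, angles in rad, forces in N, time in s.
With the tool pointing down it reaches from about 275 to 750 mm from the base axis. Payload 10.2 kg.
Tool frame: the origin (TCP) lies at the very end of the fingers, on their centre line; the grasp point (between the pads) lies 19 mm behind it (ctrl.hold_point_z is the distance from the TCP to the grasp point, in mm); z points along the fingers, y is the direction in which the jaws open and shut (so a half turn about z gives the same grasp; the last joint's range is limited). The gripper opens to 85 mm and grips with 20 to 120 N. Pads are 22 mm wide; open, the fingers measure 114 mm over their backs; the gripper's body (76 mm by 85 mm) begins 54 mm behind the grasp point. The pads swing forward as they close: fully open they stand 13 mm farther back than shut.
Start: joints at [1.028, 0.313, 1.498, -0, 1.331, -0.223], TCP at [165.061, 498.384, 231.294] pointing down, gripper open.
Joint ranges: [-2.94, 2.94], [-0.97, 2.17], [0.19, 2.56], [-1.23, 4.37], [0.02, 3.11], [-2.88, 2.88]. Speed limits (rad/s): [2.39, 2.39, 3.01, 3.14, 3.14, 3.14].

## Interface

Orientations are given as a unit quaternion [w, x, y, z].
In Python, from rig import readout, cams, workorder, spotter, ctrl gives the robot as it stands.
- The arm moves only by the tool step_arm, never from a script. Its argument "plan" is text: rows parted by semicolons, each of 5 numbers parted by spaces: the shift along the tool's x, y, z in cm, then the turn about the tool's z in degrees, then the opening in per cent of the stroke, from 0 (shut) to 100 (fully open). In form: x y z twist gripper; .... A call has 1 to 10 rows; each row is the pose to reach, as a shift and turn from the pose commanded when the call began, along the tool's axes at that moment; what a row does not reach only later rows make up. A row lasts 1/10 s, in which the tool goes at most 50 mm and 8.59 degrees, less where a joint would pass 70% of its speed; a pose out of reach is approached as far as the arm can. A call with a gripper value outside its range is refused whole. The fingers move at their own pace and stop on an object; "grip_force" is the grip in N (left out, the last holds). Time passes only in rows, so rows that repeat a pose let the fingers close. It gives the time, the measured TCP pose, the force and the opening at its end, in the units of the state.
- readout.sense(): the state, without advancing time (a new reading comes with each control period).
- cams.capture(name): name is "scene" or "side" or "wrist"; returns (picture, depth): 480x640x3 uint8, red, green, blue; 480x640 float32, mm along the optical axis (not along the pixel's ray), 0 where there is no reading.
- cams.camera_info(name): a dict with "vfov" (degrees; the focal length in pixels is half the picture's height over the tangent of half this angle, whatever the lens; pixels are square), "cx", "cy" (the principal point, pixels), "rvec" (rotation vector, rad) and "tvec" (3), from world to camera coordinates, as OpenCV has them. Camera axes: x right, y down, z forward; pixel columns grow to the right and rows downward; lengths in mm; the calibration is good to about 2 mm. A picture is of the moment at which its call begins: read the wrist's pose just before it. camera_info takes no time and is no camera call; for the wrist camera it gives the pose at the moment of the call.
- workorder.finish_job(): hands the job in, once; it reports no verdict.
Trained networks look in the newest picture that a camera, given by its name, has taken for a name from the list of things; names that differ only in an ending like _2 or _b are one class to them, and where a whole thing is asked for, a point or a joint stands for the part that bears it (a point fixed in the world has none). Each returns a list of dicts, best first, with "conf" (0 to 1); they miss things now and then, are a little off and sometimes report something else, mostly with a low value. They report only what shows in the picture. A call takes as long as a camera call. They do not tell look-alikes from the thing itself.
- spotter.regions_of(camera, target): "pixels" (480x640 bool, what is visible of it) and "extent" ([centre column, centre row, width, height] in pixels, round what is visible of it).
The state is a dict: "time_s": time; "joints": joint angles; "dq": joint speeds; "tau": joint torques, N m; "eef_pos": TCP position; "ee_rot": TCP orientation; "force": force on the tool from outside, world axes, zero at the start; "wrist_torque": the same for the moment, N m; "grip_width": opening from 0.0 (shut) to 1.0 (fully open).
Only numpy, scipy, OpenCV 4.12 (cv2) and the standard library are available. Lean on these libraries where they do the work, as an engineer would, in place of code of your own. Each camera call takes 0.05 s, during which the arm holds its last target. There are 200 camera calls.

## Task

The muffin tin in the drainer does not fit the end bay of the telescopic pan rack yet: squeeze the rack's spring button in and slide the end frame out to the very next hole, so that the button clicks out again through that hole. Then take the muffin tin from the drainer and lower it into the opened bay, so that it stands on edge on the rack's rods between the two frames; let it go there, leaving the two cake tins, the white board, the dough scraper and the label roll where they are.

Things in the scene. Friction and masses are not known exactly. Their poses are not given: they have to be found in the camera images.
- rack: Pan rack, steel wire hoops on a square tube spine, fixed to the bench. Origin on the bench under the fixed hoop next to the end frame; x = along the spine, the way the rack opens; y to the button's side; z up. Hoops stand square across the spine, 170 mm wide, wire 6 mm, tops 146 mm above the bench: fixed ones at x = -64, -22 and 0 mm, the end frame at x = 22 mm when the slide reads 0
- bay_floor (a point): Where the middle of the end bay's floor will be once opened by one hole: rack x = 26 mm, y = 0, 73 mm above the bench. The bay, between the hoop at x = 0 and the end frame, is 16 mm clear at first, 46 mm clear one hole out. A tin stands there on the inner tube and two floor rods (8 mm thick, at y = -70 and 70 mm, ending at x = 102 mm), tops 73 mm above the bench
- end_frame (a point): Top middle of the end frame hoop (wire axis 143 mm above the bench); moves with the slide
- end_slide (a joint): Sliding outer tube with the end frame, m, positive outwards; 0 at the start, button in the first hole. 32 mm square steel tube, axis 60 mm above the bench at rack y = 0, x = 19 to 205 mm at reading 0; stiff (about 3 N). Three 16 mm holes 30 mm apart: next hole at 0.030, last at 0.060. Good grip: across the tube from above, one jaw pad on the button, the other on the opposite face
- snap_button (a joint): Spring button, m: 0 = fully out, locks the tube; 0.008 = flush with the tube's face; about 0.011 = under its wall. Spring 4 N out, 7 N in. It stays with the fixed inner tube and does not travel with the slide. Pressed flush, its dome slips under the hole's edge as the tube is moved (up to about 15 N); then it needs no more pressing and springs out by itself at the next hole
- button_crown (a point): Outermost point of the spring button, a brass dome 14 mm across that stands 8 mm out of the tube's side face, pointing level to the rack's +y; when out at rack x = 107 mm, y = 24 mm, 60 mm above the bench
- tin_center (a point): Centre (half-way up) of the muffin tin: dark steel, six cups, on its long edge in the drainer (leaning up to 0.15 rad), 190 mm long (its y), 130 tall (z, up), 30 thick over all (x): 4 mm sheet at -x, six flat cup bottoms at +x (52 mm across) at y = -60, 0, 60 and 29 mm above and below the centre. Good grip: from above across the middle upper cup, 38 mm above the centre. 0.25 to 0.5 kg
- muffin_tin: The same muffin tin: origin at the middle of its lower edge, axes as above
- drainer: Low steel wire drainer fixed to the bench, origin on the bench under its middle; x = across its slots. Two slots 36 mm wide at x = -45 and 45 mm between wire hoops, tops 93 mm above the bench; tins stand in it 24 mm above the bench, square across x. One of these slots holds the muffin tin, the other the cake tin, drawn at random
- cake_tin: Bright shallow oblong cake tin, 150 x 72 x 30 mm, on edge in the drainer's other slot (its top 96 mm above the bench); leave alone. Origin: middle of its lower edge
- chop_board: White board, 12 x 150 x 65 mm, on edge in the rack between the fixed hoops at x = -22 and 0 mm, its top 138 mm above the bench; leave alone. Origin: middle of its lower edge
- scraper: steel dough scraper with a black handle, 150 x 75 mm, 17 mm high, lying on the bench beside the rack; leave alone
- label_roll: roll of white labels lying flat, 84 mm across, 40 mm high, on the bench beyond the rack and drainer; leave alone
- rack_tin: Second cake tin of the same kind, on edge in the rack between the fixed hoops at x = -64 and -22 mm, its top 145 mm above the bench; leave alone. Origin: middle of its lower edge
Things that resemble listed ones, but are neither listed nor needed, are in the scene too. Of the things that look like the muffin_tin, the larger one is meant.

How it is judged:
By the outcome, as a careful person would: the job done as asked, in the order asked, and still so for the second after the job is handed in, with the robot touching nothing.
It also fails if it takes over 54 s, if anything falls off the work surface, if the arm or the gripper's body presses on something with over 40 N, if the wrist force passes 120 N, or if a joint passes its speed limit or range.

## Working session

There is one attempt and no reset: what is moved stays moved. The work goes in short steps, Python scripts to look and compute and a tool call to move; the robot and the scene stay as the last step left them, time stands still between calls to the robot, and variables do not carry over. Pictures are saved under pics/ and viewed, about 8 in all and at most 12, crops included, and the job is handed in when it is done.

Besides the shell and the picture viewer there is one more tool, called after "Request:" as a command line: name --argument value ..., lists and objects as JSON in quotes. step_arm: Moves the arm, as the interface text tells. Its arguments: {"type":"object","properties":{"plan":{"type":"string"},"grip_force":{"type":"number"}},"required":["plan"]}

```bash
mkdir -p pics; ls; cat > h.py <<'E'
import numpy as np, cv2
from rig import readout, cams, workorder, spotter, ctrl
def cam(n):
    i=cams.camera_info(n); f=240/np.tan(np.radians(i['vfov'])/2)
    R=cv2.Rodrigues(np.array(i['rvec'],float))[0]; t=np.array(i['tvec'],float)
    return f,i['cx'],i['cy'],R,t,i
def world(n,u,v,d,c=None):
    f,cx,cy,R,t,_=c or cam(n)
    u,v,d=map(np.asarray,(u,v,d))
    p=np.stack([(u-cx)/f*d,(v-cy)/f*d,d],-1)
    return (p-t)@R
def proj(n,P,c=None):
    f,cx,cy,R,t,_=c or cam(n)
    p=np.atleast_2d(P)@R.T+t
    return np.c_[p[:,0]/p[:,2]*f+cx,p[:,1]/p[:,2]*f+cy]
def save(n,img): cv2.imwrite('pics/'+n+'.png',img[...,::-1])
E
python3 - <<'E'
from h import *
s=readout.sense(); print({k:np.round(v,3) for k,v in s.items()}); print(ctrl.hold_point_z)
for n in ('scene','side'):
    im,d=cams.capture(n); save(n+'0',im); np.savez('pics/'+n+'0.npz',im=im,d=d); c=cam(n); print(n,c[5],-c[3].T@c[4])
    for t in ('rack','end_frame','snap_button','muffin_tin','drainer','cake_tin','chop_board','label_roll','scraper'):
        for r in spotter.regions_of(n,t):
            m=r['pixels']&(d>0); v,u=np.nonzero(m)
            if len(u)==0: continue
            w=world(n,u,v,d[m],c)
            print(t,round(r['conf'],2),np.round(r['extent']),len(u),'med',np.round(np.median(w,0)),'lo',np.round(np.percentile(w,2,axis=0)),'hi',np.round(np.percentile(w,98,axis=0)))
E
```

```text
pics
{'time_s': np.float64(0.0), 'joints': array([ 1.028,  0.313,  1.498,  0.   ,  1.331, -0.223]), 'dq': array([-0.001, -0.001,  0.001, -0.   ,  0.001,  0.   ]), 'tau': array([ 0.0000e+00, -4.1226e+01, -2.5974e+01, -0.0000e+00,  4.0000e-03,
        0.0000e+00]), 'eef_pos': array([164.913, 498.144, 230.717]), 'ee_rot': array([-0.   ,  0.159,  0.987, -0.001]), 'force': array([-0.028, -0.429, -0.121]), 'wrist_torque': array([ 0.058, -0.012, -0.003]), 'grip_width': np.float64(1.0)}
18.700000000000003
scene {'vfov': 49.59394403169521, 'cx': 316.348664024918, 'cy': 248.30382396761854, 'rvec': array([ 1.95655052,  1.65255918, -0.58957291]), 'tvec': array([ -36.84594775, -340.17444254, 1475.06081597])} [1183.20179115 -158.46101254  931.56015101]
rack 0.57 [274. 266. 148. 117.] 5272 med [ 560. -112.   74.] lo [ 454. -282.   -1.] hi [628. -14. 147.]
end_frame 0.65 [476. 240.  41.  72.] 1454 med [530. 298.  93.] lo [446. 281.  24.] hi [596. 314.  98.]
end_frame 0.58 [252. 270. 108. 110.] 2693 med [ 558. -183.   74.] lo [ 461. -285.    1.] hi [ 628. -102.  146.]
muffin_tin 0.8 [443. 183.  68.  
[... 1596 characters left out ...]
  51.  67.] 2805 med [284. 328.  21.] lo [230. 254.   1.] hi [347. 394.  28.]
drainer 0.65 [285. 352. 123.  92.] 3927 med [487. 314.   9.] lo [412. 183.   0.] hi [623. 352.  95.]
drainer 0.33 [327. 236.  72.  89.] 2087 med [537. -66.  77.] lo [ 447. -285.   -1.] hi [634.  -2. 149.]
cake_tin 0.98 [280. 348.  69.  53.] 1594 med [518. 311.  92.] lo [445. 286.  28.] hi [588. 318. 100.]
chop_board 0.33 [324. 235.  62.  37.] 1731 med [526. -32. 125.] lo [455. -69.  74.] hi [599. -19. 149.]
label_roll 0.83 [236. 289.  40.  35.] 931 med [700. 132.  39.] lo [666.  83.   6.] hi [743. 160.  45.]
scraper 0.58 [368. 197.  49.  32.] 872 med [ 512. -397.    9.] lo [ 453. -432.   -0.] hi [ 586. -346.   22.]
```

```bash
python3 - <<'E'
from h import *
for n,(a,b,c2,d2) in {'scene':(120,520,130,380),}.items():
    z=np.load(f'pics/{n}0.npz'); im=z['im']; save(n+'_c',cv2.resize(im[c2:d2,a:b],None,fx=2,fy=2,interpolation=cv2.INTER_CUBIC))
z=np.load('pics/side0.npz')['im']; save('side_c',cv2.resize(z[180:450,220:440],None,fx=2.2,fy=2.2,interpolation=cv2.INTER_CUBIC))
for n in ('scene','side'):
    z=np.load(f'pics/{n}0.npz'); d=z['d']; c=cam(n); v,u=np.nonzero(d>0); w=world(n,u,v,d[v,u],c); col=z['im'][v,u]
    top=w[(w[:,2]>139)&(w[:,2]<150)&(w[:,1]<20)&(w[:,1]>-320)&(w[:,0]>400)&(w[:,0]<680)]
    h,e=np.histogram(top[:,1],bins=np.arange(-200,20,4)); print(n,[(int(a),int(b)) for a,b in zip(e,h) if b])
    t=top[(top[:,1]<-115)]
    print('endframe',len(t),np.round(np.percentile(t,[2,50,98],axis=0)) if len(t) else '', )
    if len(t): vx,vy,x0,y0=cv2.fitLine(t[:,:2].astype(np.float32),cv2.DIST_HUBER,0,.1,.1).ravel(); print('line',vx,vy,x0,y0,np.arctan2(vy,vx))
    tube=w[(w[:,2]>70)&(w[:,2]<82)&(w[:,1]<-130)&(w[:,1]>-320)&(w[:,0]>480)&(w[:,0]<600)]
    if len(tube):
        vx,vy,x0,y0=cv2.fitLine(tube[:,:2].astype(np.float32),cv2.DIST_HUBER,0,.1,.1).ravel();print('tube',len(tube),vx,vy,x0,y0,np.percentile(tube,[1,99],axis=0).round())
    # brass
    cc=col.astype(int); 
    br=(cc[:,0]-cc[:,2]>45)&(w[:,1]<-120)&(w[:,1]>-300)&(w[:,2]>35)&(w[:,0]>480)&(w[:,0]<640)
    print('brass',br.sum(),w[br].mean(0).round(1) if br.any() else '', np.median(u[br]) if br.any() else '',np.median(v[br]) if br.any() else '')
    tin=(w[:,2]>100)&(w[:,2]<175)&(w[:,1]>150)&(w[:,1]<260)&(w[:,0]>400)&(w[:,0]<650)
    t=w[tin]; print('tin',len(t),np.percentile(t,[1,50,99],axis=0).round())
    t=t[t[:,2]>t[:,2].max()-14]
    print('tintop',np.percentile(t,[1,50,99],axis=0).round())
E
```

```text
scene [(-120, 16), (-116, 49), (-112, 60), (-108, 69), (-104, 25), (-100, 3), (-96, 35), (-92, 59), (-88, 66), (-84, 55), (-80, 20), (-76, 19), (-72, 50), (-68, 77), (-64, 105), (-60, 107), (-56, 118), (-52, 118), (-48, 123), (-44, 119), (-40, 119), (-36, 105), (-32, 97), (-28, 77), (-24, 64), (-20, 45), (-16, 6)]
endframe 25 [[ 457. -119.  140.]
 [ 470. -116.  144.]
 [ 497. -115.  147.]]
line 0.99902457 0.044157974 473.32397 -116.48207 0.04417234
tube 1108 0.08790334 -0.99612904 551.28754 -212.1795 [[ 529. -290.   70.]
 [ 571. -132.   79.]]
brass 34 [ 566.8 -193.    63.2] 251.0 287.0
tin 1621 [[421. 186. 102.]
 [528. 202. 137.]
 [605. 219. 155.]]
tintop [[420. 188. 142.]
 [517. 211. 147.]
 [605. 221. 155.]]
side [(-120, 10), (-116, 31), (-112, 41), (-108, 48), (-104, 15), (-100, 12), (-96, 19), (-92, 41), (-88, 43), (-84, 38), (-80, 27), (-76, 18), (-72, 30), (-68, 41), (-64, 76), (-60, 59), (-56, 62), (-52, 56), (-48, 55), (-44, 63), (-40, 64), (-36, 64), (-32, 57), (-28, 60), (-24, 50), (-20, 39), (-16, 12), (-12, 2)]
endframe 14 [[ 455. -118.  141.]
 [ 470. -117.  144.]
 [ 509. -115.  146.]]
line 0.99983835 -0.017981172 475.8702 -116.64008 -0.01798214
tube 283 0.09036198 -0.995909 548.5803 -232.1534 [[ 530. -289.   71.]
 [ 568. -163.   81.]]
brass 1 [ 567.3 -188.7   67.8] 329.0 215.0
tin 1791 [[416. 187. 101.]
 [507. 218. 133.]
 [603. 225. 157.]]
tintop [[416. 198. 146.]
 [508. 217. 151.]
 [602. 224. 158.]]
```

View pics/scene_c.png

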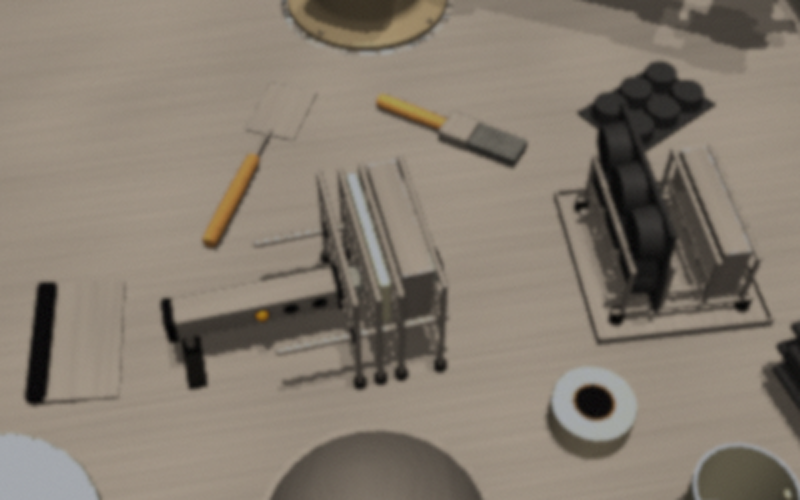

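View pics/side_c.png

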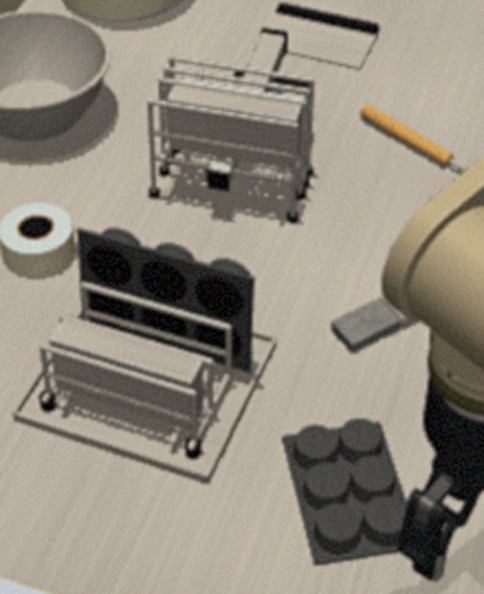

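```bash
cat >> h.py <<'E'
from scipy.spatial.transform import Rotation as Ro
def shift(p,ang):
    "target TCP world p (None=keep), jaw-axis (tool y) angle deg in world -> row"
    s=readout.sense(); q=np.array(s['ee_rot']); R=Ro.from_quat(q[[1,2,3,0]]).as_matrix()
    d=R.T@(np.array(p,float)-s['eef_pos'])/10
    cur=np.degrees(np.arctan2(R[1,1],R[0,1])); tw=(cur-ang+90)%180-90
    return np.round(d,2),round(tw,2),'eef',np.round(s['eef_pos'],1),'jaw',round(cur,2)
E
python3 - <<'E'
from h import *
from scipy.optimize import minimize
P=[];T=[];N=[]
for n in ('scene','side'):
    z=np.load(f'pics/{n}0.npz'); d=z['d']; c=cam(n); v,u=np.nonzero(d>0); w=world(n,u,v,d[v,u],c)
    m=(w[:,2]>141)&(w[:,2]<149)&(w[:,1]<-76)&(w[:,1]>-140)&(w[:,0]>440)&(w[:,0]<650)
    P.append(w[m])
    th=-1.482
    for q in [w[m]]:
        def cost(a):
            th,o=a; s=q[:,0]*np.cos(th)+q[:,1]*np.sin(th)-o
            return np.minimum(np.minimum(abs(s),abs(s-22)),6).sum()
        best=min((minimize(cost,[t,o],method='Nelder-Mead') for t in (-1.40,-1.48,-1.55) for o in range(110,170,4)),key=lambda r:r.fun)
        th,o=best.x; X=np.array([np.cos(th),np.sin(th)]);Y=np.array([-X[1],X[0]])
        lat=q[:,:2]@Y
        print(n,'yaw',th,'o',o,best.fun/len(q),'lat',np.percentile(lat,[1,99]).round(1),np.percentile(lat,[1,99]).mean())
        t=w[(w[:,2]>73)&(w[:,2]<80)&(w[:,1]<-150)&(w[:,1]>-300)&(w[:,0]>480)&(w[:,0]<600)]; l=t[:,:2]@Y
        h=np.histogram(l,bins=np.arange(l.min(),l.max()+3,3)); print('tube lat',np.percentile(l,[2,50,98]).round(1), 'end',np.percentile(t[:,:2]@X-o,[1,99]).round(1))
        for lc in (l,): pass
        latc=np.median(l); org=X*o+Y*latc; print('org',org,'button',org+107*X+24*Y)
    # tin sheet top
    m=(w[:,2]>146)&(w[:,2]<160)&(w[:,1]>150)&(w[:,1]<260)&(w[:,0]>400)&(w[:,0]<650); t=w[m]
    l=cv2.fitLine(t[:,:2].astype(np.float32),cv2.DIST_HUBER,0,.1,.1).ravel(); print('tin top',len(t),l,np.percentile(t,[1,50,99],axis=0).round(1))
    m=(w[:,2]>40)&(w[:,2]<160)&(w[:,1]>190 if n=='side' else w[:,1]>150)&(w[:,1]<240)&(w[:,0]>400)&(w[:,0]<650); t=w[m]
    D=l[:2]*np.sign(l[0]); nrm=np.array([-D[1],D[0]])
    for a in range(80,160,10):
        k=t[(t[:,2]>a)&(t[:,2]<a+10)]; 
        if len(k): s=k[:,:2]@nrm; print(a,len(k),np.percentile(s,[2,25,50,75,98]).round(1))
E
```

```text
scene yaw -1.4918510754565213 o 130.2444372646219 1.4763666499927948 lat [447.5 618.1] 532.8285036526613
tube lat [515.5 532.2 547.1] end [ 64.1 202.8]
org [540.83468032 -87.86610755] button [ 573.19830129 -192.64013123]
tin top 272 [ 9.9906176e-01 -4.3308314e-02  5.1823969e+02  2.1375087e+02] [[418.7 203.3 146.3]
 [519.4 213.8 152.6]
 [606.3 221.1 155.7]]
80 150 [207.2 212.3 221.4 236.  250.8]
90 220 [206.3 208.7 210.7 212.6 252.8]
100 105 [211.2 212.  212.6 214.  241.1]
110 155 [210.9 211.6 212.7 222.3 239.1]
120 271 [210.4 211.6 219.2 229.6 239. ]
130 437 [210.2 213.9 221.6 230.7 237.3]
140 418 [210.7 219.8 227.2 233.4 236.8]
150 235 [233.4 234.6 236.3 238.  240. ]
side yaw -1.494182213495936 o 127.17437565960039 2.1522741100040452 lat [443.7 615.6] 529.6307830491406
tube lat [514.  529.2 545.9] end [ 75.7 203.8]
org [537.38637885 -86.29640446] button [ 569.50566939 -191.14558746]
tin top 374 [ 9.9919099e-01 -4.0216543e-02  5.0844394e+02  2.1685220e+02] [[416.1 198.2 146.1]
 [507.2 217.  151.3]
 [602.4 224.2 158.1]]
80 190 [236.9 239.8 241.3 246.4 253.5]
90 408 [237.4 240.4 242.5 250.8 254.7]
100 271 [236.6 239.1 240.4 241.6 244.2]
110 250 [236.2 238.6 239.8 241.1 243.8]
120 276 [235.5 238.1 239.6 240.7 243. ]
130 310 [210.8 236.5 238.  239.7 242.5]
140 421 [212.1 222.3 236.9 238.9 242.5]
150 226 [232.6 235.7 236.9 238.7 242.2]
```

```bash
python3 -c "
from h import *
print(shift([547,-194,200],4.46))"
```

```text
(array([-58.02, -53.72,   3.13]), np.float64(67.22), 'eef', array([165.1, 498.4, 231.3]), 'jaw', np.float64(71.68))
```

Request:
step_arm --plan "-58 -53.7 3.1 67.2 100;-58 -53.7 3.1 67.2 100;-58 -53.7 3.1 67.2 100;-58 -53.7 3.1 67.2 100;-58 -53.7 3.1 67.2 100;-58 -53.7 3.1 67.2 100;-58 -53.7 3.1 67.2 100;-58 -53.7 3.1 67.2 100;-58 -53.7 3.1 67.2 100;-58 -53.7 3.1 67.2 100" --grip_force 50

```text
time_s: 2.0
eef_pos: [407.0, 58.8, 211.9]
ee_rot: [0.0, 0.679, 0.734, 0.0]
force: [1.2, 0.7, 0.3]
grip_width: 0.997
```

```bash
python3 -c "
from h import *
print(shift([547,-194,200],4.46))"
```

```text
(array([-26.29,  12.  ,   1.2 ]), np.float64(-0.01), 'eef', array([407. ,  58.8, 211.9]), 'jaw', np.float64(4.45))
```

Request:
step_arm --plan "-26.3 12 1.2 0 100;-26.3 12 1.2 0 100;-26.3 12 1.2 0 100;-26.3 12 1.2 0 100;-26.3 12 1.2 0 100;-26.3 12 1.2 0 100;-26.3 12 1.2 0 100;-26.3 12 1.2 0 100"

```text
time_s: 2.8
eef_pos: [546.3, -192.1, 199.1]
ee_rot: [-0.001, 0.679, 0.734, -0.0]
force: [-0.6, -0.1, 0.6]
grip_width: 0.998
```

```bash
python3 - <<'E'
from h import *
print(shift([547,-194,200],4.46))
c=cam('wrist'); im,d=cams.capture('wrist'); save('w1',im); np.savez('pics/w1.npz',im=im,d=d)
v,u=np.nonzero(d>0); w=world('wrist',u,v,d[v,u],c); cc=im[v,u].astype(int)
X=np.array([np.cos(-1.493),np.sin(-1.493)]);Y=np.array([-X[1],X[0]]); o=np.array([539,-87])
r=np.c_[(w[:,:2]-o)@X,(w[:,:2]-o)@Y,w[:,2]]
t=r[(r[:,2]>72)&(r[:,2]<82)&(r[:,0]>60)&(r[:,0]<200)&(abs(r[:,1])<25)]
print('tube',len(t),np.percentile(t,[1,50,99],axis=0).round(1))
for a in range(60,200,20):
    k=t[(t[:,0]>a)&(t[:,0]<a+20)]
    if len(k)>20: print(a,np.percentile(k[:,1],[2,98]).round(1))
b=(cc[:,0]-cc[:,2]>40)&(r[:,2]>40)&(r[:,0]>80)&(r[:,0]<140)&(abs(r[:,1])<40); print('brass',b.sum(),np.percentile(r[b],[5,50,95],axis=0).round(1) if b.any() else '')
print(proj('wrist',[[571.3,-192,60]],c),-c[3].T@c[4])
E
```

```text
(array([-0.2 ,  0.05, -0.09]), np.float64(-0.03), 'eef', array([ 546.3, -192.1,  199.1]), 'jaw', np.float64(4.43))
tube 7390 [[ 61.  -18.2  73. ]
 [123.2  -2.2  75.6]
 [198.4  13.2  77.8]]
60 [-17.7  12.6]
80 [-18.1  13. ]
100 [-17.7  12.6]
120 [-18.   12.9]
140 [-17.6  12.7]
160 [-17.9  12.8]
180 [-18.4  13.3]
brass 119 [[100.9  14.6  61.3]
 [105.6  17.   64.6]
 [111.   20.1  66.8]]
[[351.72741873 224.49809914]] [ 538.94816894 -114.80195424  341.60452949]
```

View pics/w1.png

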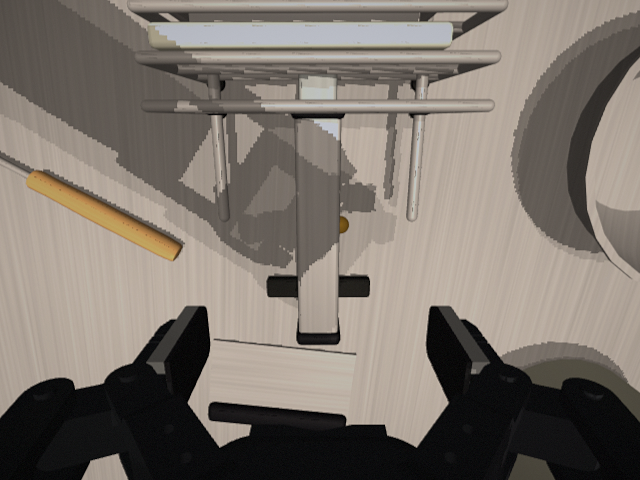

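```bash
python3 - <<'E'
from h import *
c=cam('wrist'); z=np.load('pics/w1.npz'); d=z['d']; s=readout.sense()
R=Ro.from_quat(np.array(s['ee_rot'])[[1,2,3,0]]).as_matrix()
print('f,cx',c[:3])
def tool(u,v):
    return (world('wrist',u,v,d[v,u],c)-s['eef_pos'])@R
for v in (315,325,340,355):
    row=[(u,tool(u,v).round(1)) for u in range(150,500)]
    n=[(u,t) for u,t in row if 0<d[v,u]<160]
    L=[a for a in n if a[0]<320]; Rr=[a for a in n if a[0]>320]
    if L and Rr: print(v,L[-1],Rr[0], (L[-1][1]+Rr[0][1])/2)
for v in (150,200,250):
    us=np.arange(260,380); t=tool(us,np.full(120,v)); k=(t[:,2]>s['eef_pos'][2]-80)&(t[:,2]<s['eef_pos'][2]-70); print(v,us[k].min(),us[k].max(),t[k].mean(0).round(1))
E
```

```text
f,cx (np.float64(376.3282284626813), 317.68464806597643, 236.9199858013978)
315 (207, array([  4.5, -44.4, -12.5])) (428, array([  4.8,  41.2, -12.9])) [  4.65  -1.6  -12.7 ]
325 (208, array([  0.1, -44.4, -12.4])) (427, array([ -0.1,  41.4, -12.1])) [  0.    -1.5  -12.25]
340 (209, array([ -6. , -44.3, -13.6])) (426, array([ -6.4,  41.4, -12.8])) [ -6.2   -1.45 -13.2 ]
355 (208, array([-11. , -44.4, -16.3])) (427, array([-10.2,  40.9, -17.3])) [-10.6   -1.75 -16.8 ]
150 295 340 [ 55.9  -1.6 123.6]
200 296 339 [ 20.7  -1.6 123.8]
250 297 338 [-17.4  -1.6 123.6]
```

Request:
step_arm --plan "0 0 5 0 100;0 0 10 0 100;0 0 14 0 100;0 0 16.1 0 100;0 0 16.1 0 100;0 0 16.1 0 100"

```text
time_s: 3.45
eef_pos: [547.0, -191.4, 40.1]
ee_rot: [0.001, 0.679, 0.735, 0.0]
force: [0.8, 0.4, 1.1]
grip_width: 0.999
```

Request:
step_arm --plan "0 0 0 0 0;0 0 0 0 0;0 0 0 0 0;0 0 0 0 0;0 0 0 0 0;0 0 0 0 0;0 0 0 0 0;0 0 0 0 0;0 0 0 0 0;0 0 0 0 0" --grip_force 50

```text
time_s: 4.45
eef_pos: [546.3, -192.3, 40.2]
ee_rot: [0.0, 0.679, 0.734, -0.0]
force: [-6.8, 0.5, 12.0]
grip_width: 0.368
```

```bash
python3 - <<'E'
from h import *
s=readout.sense(); print({k:np.round(s[k],3) for k in ('eef_pos','force','wrist_torque','grip_width')})
print(shift([547,-194,38],4.46))
im,d=cams.capture('wrist'); np.savez('pics/w2.npz',im=im,d=d); save('w2',im)
E
```

```text
{'eef_pos': array([ 546.295, -192.332,   40.186]), 'force': array([-6.797,  0.478, 11.993]), 'wrist_torque': array([ 0.096,  0.935, -0.027]), 'grip_width': np.float64(0.368)}
(array([-0.17,  0.06,  0.22]), np.float64(0.01), 'eef', array([ 546.3, -192.3,   40.2]), 'jaw', np.float64(4.47))
```

View pics/w2.png

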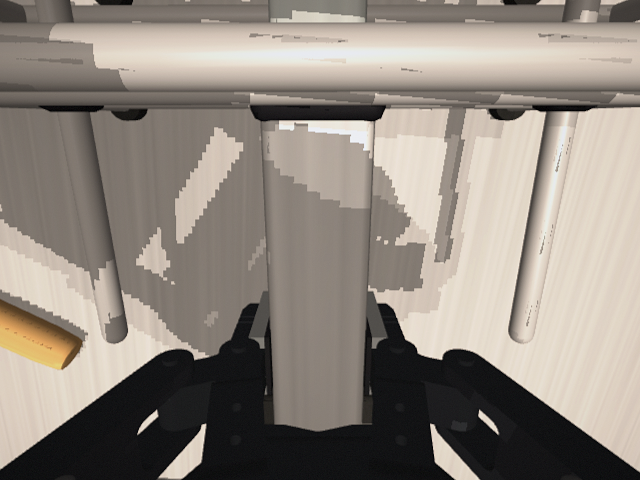

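Request:
step_arm --plan "-0.3 0 0 0 0;-0.6 0 0 0 0;-0.9 0 0 0 0;-1.2 0 0 0 0;-1.5 0 0 0 0;-1.8 0 0 0 0;-2.1 0 0 0 0;-2.4 0 0 0 0;-2.7 0 0 0 0;-2.9 0 0 0 0"

```text
time_s: 5.5
eef_pos: [548.5, -221.3, 40.2]
ee_rot: [0.0, 0.679, 0.734, -0.0]
force: [-7.7, 0.3, 12.7]
grip_width: 0.37
```

```bash
cat > sl.py <<'E'
from h import *
s=readout.sense(); print({k:np.round(s[k],2) for k in ('time_s','eef_pos','force','wrist_torque','grip_width')})
X=np.array([np.cos(-1.493),np.sin(-1.493)]);Y=np.array([-X[1],X[0]]); o=np.array([539,-87])
print('rack x of tcp',(s['eef_pos'][:2]-o)@X, 'F along',s['force'][:2]@X)
for n in ('wrist','scene'):
    c=cam(n); im,d=cams.capture(n); np.savez('pics/l_'+n+'.npz',im=im,d=d)
    v,u=np.nonzero(d>0); w=world(n,u,v,d[v,u],c); cc=im[v,u].astype(int)
    r=np.c_[(w[:,:2]-o)@X,(w[:,:2]-o)@Y,w[:,2]]
    k=r[(r[:,2]>141)&(r[:,2]<149)&(abs(r[:,1])<70)&(r[:,0]>-10)&(r[:,0]<90)]
    if n=='scene':
        h,e=np.histogram(k[:,0],bins=np.arange(-10,90,3)); print([(int(a),int(b)) for a,b in zip(e,h) if b])
    e=k[k[:,0]>12]; f=k[k[:,0]<12]; print(n,'endframe x',e[:,0].mean().round(1) if len(e) else '', 'hoop0',f[:,0].mean().round(1) if len(f) else '')
    b=(cc[:,0]-cc[:,2]>40)&(r[:,2]>40)&(r[:,0]>90)&(r[:,0]<125)&(r[:,1]>0)&(r[:,1]<40); print('brass',b.sum(),np.percentile(r[b],[5,50,95],axis=0).round(1).tolist() if b.any() else '')
E
python3 sl.py
```

```text
{'time_s': np.float64(5.5), 'eef_pos': array([ 548.53, -221.26,   40.2 ]), 'force': array([-7.75,  0.32, 12.69]), 'wrist_torque': array([ 0.26,  0.91, -0.13]), 'grip_width': np.float64(0.37)}
rack x of tcp 134.59539182821646 F along -0.9167965286525528
wrist endframe x  hoop0 
brass 519 [[101.0, 14.8, 61.6], [105.2, 17.0, 64.9], [110.9, 20.3, 66.9]]
[(-4, 29), (-1, 86), (2, 50), (47, 27), (50, 84), (53, 59)]
scene endframe x 52.0 hoop0 0.9
brass 381 [[91.9, 4.9, 66.0], [109.4, 24.8, 336.9], [123.6, 38.6, 353.1]]
```

Request:
step_arm --plan "-0.05 0 0 0 0;-0.1 0 0 0 0;-0.1 0 0 0 0"

```text
time_s: 5.9
eef_pos: [548.6, -222.2, 40.2]
ee_rot: [0.0, 0.679, 0.734, -0.0]
force: [-7.3, -0.0, 13.0]
grip_width: 0.363
```

```bash
python3 sl.py; python3 -c "
from h import *
im=np.load('pics/l_wrist.npz')['im']; save('w3',im)"
```

```text
{'time_s': np.float64(5.9), 'eef_pos': array([ 548.62, -222.15,   40.21]), 'force': array([-7.26, -0.04, 13.03]), 'wrist_torque': array([ 0.16,  0.92, -0.16]), 'grip_width': np.float64(0.36)}
rack x of tcp 135.49000755520328 F along -0.5226189316984791
wrist endframe x  hoop0 
brass 529 [[101.0, 14.8, 61.5], [105.3, 17.1, 65.0], [110.9, 20.3, 66.9]]
[(-4, 28), (-1, 88), (2, 51), (47, 10), (50, 80), (53, 78)]
scene endframe x 52.7 hoop0 0.9
brass 379 [[91.7, 3.9, 66.0], [109.4, 23.9, 337.0], [123.6, 38.4, 353.7]]
```

View pics/w3.png

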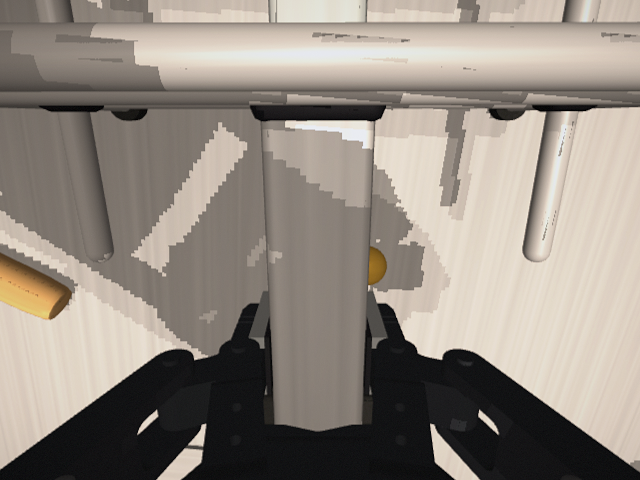

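Request:
step_arm --plan "0 0 0 0 100;0 0 0 0 100;0 0 0 0 100;0 0 0 0 100;0 0 0 0 100;0 0 -5 0 100;0 0 -10 0 100;0 0 -15 0 100;0 0 -20 0 100;0 0 -22 0 100"

```text
time_s: 7.0
eef_pos: [549.7, -222.3, 264.1]
ee_rot: [0.004, 0.679, 0.734, 0.001]
force: [0.2, -1.2, -0.3]
grip_width: 1.0
```

```bash
python3 sl.py; python3 -c "
from h import *
print(shift([511,203,260],87.6))"
```

```text
{'time_s': np.float64(7.0), 'eef_pos': array([ 549.71, -222.27,  264.1 ]), 'force': array([ 0.17, -1.18, -0.27]), 'wrist_torque': array([-0.02,  0.03,  0.  ]), 'grip_width': np.float64(1.0)}
rack x of tcp 135.68935672990565 F along 1.1906937739929122
wrist endframe x 52.0 hoop0 0.5
brass 86 [[101.2, 14.6, 62.1], [106.2, 16.9, 64.9], [111.9, 20.2, 66.9]]
[(-4, 29), (-1, 78), (2, 54), (47, 9), (50, 86), (53, 77)]
scene endframe x 52.7 hoop0 1.0
brass 456 [[92.6, 3.8, 68.7], [111.4, 24.4, 561.8], [123.8, 38.9, 566.6]]
(array([ 4.27e+01, -5.40e-01,  4.00e-02]), np.float64(-83.12), 'eef', array([ 549.7, -222.3,  262.2]), 'jaw', np.float64(4.48))
```

Request:
step_arm --plan "42.7 -0.5 0 -83.1 100;42.7 -0.5 0 -83.1 100;42.7 -0.5 0 -83.1 100;42.7 -0.5 0 -83.1 100;42.7 -0.5 0 -83.1 100;42.7 -0.5 0 -83.1 100;42.7 -0.5 0 -83.1 100;42.7 -0.5 0 -83.1 100;42.7 -0.5 0 -83.1 100;42.7 -0.5 0 -83.1 100"

```text
time_s: 8.1
eef_pos: [509.3, 206.6, 257.0]
ee_rot: [-0.001, 0.016, 1.0, 0.0]
force: [0.8, -0.3, 0.1]
grip_width: 0.995
```

Request:
step_arm --plan "0 0 0 0 100;0 0 0 0 100;0 0 0 0 100"

```text
time_s: 8.4
eef_pos: [510.6, 202.8, 258.2]
ee_rot: [-0.0, 0.023, 1.0, -0.0]
force: [0.3, -0.2, -0.3]
grip_width: 1.0
```

```bash
python3 - <<'E'
from h import *
s=readout.sense(); print(s['joints'],s['time_s'],shift([511,203,260],87.6))
R=Ro.from_quat(np.array(s['ee_rot'])[[1,2,3,0]]).as_matrix()
c=cam('wrist'); im,d=cams.capture('wrist'); save('w4',im); np.savez('pics/w4.npz',im=im,d=d)
v,u=np.nonzero(d>0); w=world('wrist',u,v,d[v,u],c)
near=(abs(w[:,1]-205)<45)&(w[:,0]>380)&(w[:,0]<650)
t=w[near&(w[:,2]>151)&(w[:,2]<160)]
l=cv2.fitLine(t[:,:2].astype(np.float32),cv2.DIST_HUBER,0,.1,.1).ravel(); D=l[:2]*np.sign(l[0]); n=np.array([-D[1],D[0]]); print('top',len(t),l,np.degrees(np.arctan2(D[1],D[0])),np.percentile(t,[1,50,99],axis=0).round(1))
q=w[near]; 
for a in range(95,160,5):
    k=q[(q[:,2]>a)&(q[:,2]<=a+5)]
    if len(k): print(a,len(k),'n',np.percentile(k[:,:2]@n,[2,50,98]).round(1),'t',np.percentile(k[:,:2]@D,[2,50,98]).round(1))
print('eef n,t',s['eef_pos'][:2]@n,s['eef_pos'][:2]@D)
# cup centres along D: points at upper cup rims
k=q[(q[:,2]>105)&(q[:,2]<148)&(q[:,:2]@n<n@s['eef_pos'][:2]+8)]
h,e=np.histogram(k[:,:2]@D,bins=30); print([(int(a),int(b)) for a,b in zip(e,h)])
E
```

```text
[ 1.64838643e-01  3.50074281e-01  1.37621663e+00 -7.10542870e-06
  1.41613868e+00 -1.36053855e+00] 8.4 (array([-0.04,  0.02, -0.18]), np.float64(-0.2), 'eef', array([510.6, 202.8, 258.2]), 'jaw', np.float64(87.4))
top 2273 [ 9.9910480e-01 -4.2303316e-02  4.9707599e+02  2.1555116e+02] -2.424525 [[414.  209.5 151.2]
 [491.8 215.6 153.3]
 [598.8 221.  154.9]]
105 3 n [214.3 216.7 218.3] t [475.1 532.5 532.9]
110 57 n [212.  222.8 233.2] t [470.6 531.3 532.6]
115 110 n [211.4 221.3 233.8] t [411.  530.1 532.7]
120 265 n [211.6 222.6 233.7] t [410.5 472.3 533.4]
125 510 n [211.1 221.8 233.7] t [411.9 473.5 535.8]
130 785 n [210.7 221.4 233.7] t [414.5 476.  575.6]
135 1645 n [210.4 221.1 233.6] t [417.9 480.9 575.7]
140 3434 n [210.6 222.8 233.5] t [424.8 491.6 568.4]
145 230 n [223.5 231.6 233.5] t [432.9 496.3 562.5]
150 2307 n [233.5 236.3 239.1] t [405.9 482.  586.9]
155 14 n [235.4 237.6 238.8] t [420.3 496.7 582.7]
eef n,t 224.25556076525012 501.5787752482686
[(410, 224), (415, 291), (421, 297), (427, 300), (433, 298), (439, 296), (444, 263), (450, 254), (456, 201), (462, 59), (467, 187), (473, 310), (479, 287), (485, 266), (490, 261), (496, 245), (502, 210), (508, 182), (514, 130), (519, 46), (525, 72), (531, 395), (537, 274), (542, 255), (548, 227), (554, 199), (560, 174), (565, 145), (571, 94), (577, 22)]
```

View pics/w4.png

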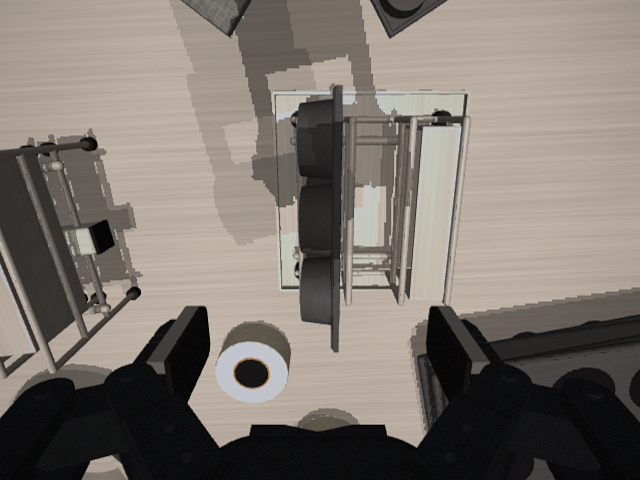

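Request:
step_arm --plan "0.1 0.2 4 0 100;0.1 0.2 8 0 100;0.1 0.2 12 0 100;0.1 0.2 14 0 100;0.1 0.2 15.2 0 100;0.1 0.2 15.2 0 100;0.1 0.2 15.2 0 100"

```text
time_s: 9.15
eef_pos: [510.3, 205.4, 107.8]
ee_rot: [0.001, 0.021, 1.0, 0.0]
force: [0.1, 0.8, 0.9]
grip_width: 1.002
```

Request:
step_arm --plan "0 0 0 0 0;0 0 0 0 0;0 0 0 0 0;0 0 0 0 0;0 0 0 0 0;0 0 0 0 0;0 0 0 0 0;0 0 0 0 0;0 0 0 0 0" --grip_force 50

```text
time_s: 10.05
eef_pos: [510.1, 205.7, 107.5]
ee_rot: [0.001, 0.021, 1.0, 0.0]
force: [-0.2, 1.5, 5.7]
grip_width: 0.345
```

```bash
python3 - <<'E'
from h import *
s=readout.sense(); print({k:np.round(s[k],2) for k in ('time_s','eef_pos','force','wrist_torque','grip_width')},s['grip_width']*85)
E
```

```text
{'time_s': np.float64(10.05), 'eef_pos': array([510.12, 205.7 , 107.49]), 'force': array([-0.2 ,  1.51,  5.7 ]), 'wrist_torque': array([ 0.03,  0.06, -0.05]), 'grip_width': np.float64(0.35)} 29.36222799763407
```

Request:
step_arm --plan "0 0 -3 0 0;0 0 -6 0 0;0 0 -9 0 0;0 0 -12 0 0;0 0 -15 0 0;0 0 -17 0 0;0 0 -17 0 0"

```text
time_s: 10.75
eef_pos: [510.2, 205.6, 278.6]
ee_rot: [0.002, 0.021, 1.0, 0.0]
force: [-0.5, 0.6, -4.4]
grip_width: 0.344
```

```bash
python3 - <<'E'
from h import *
s=readout.sense(); print({k:np.round(s[k],2) for k in ('time_s','eef_pos','force','wrist_torque','grip_width')},s['grip_width']*85)
print(shift([541,-113,278],94.5))
for n in ('side','scene'):
    c=cam(n); im,d=cams.capture(n); v,u=np.nonzero(d>0); w=world(n,u,v,d[v,u],c)
    q=w[(w[:,2]>170)&(w[:,2]<330)&(abs(w[:,1]-205)<40)&(abs(w[:,0]-511)<120)]
    lum=im[v,u].max(1)
    for a in range(170,330,10):
        k=q[(q[:,2]>a)&(q[:,2]<=a+10)]
        if len(k): print(n,a,len(k),'y',np.percentile(k[:,1]+.042*(k[:,0]-511),[2,50,98]).round(1),'x',np.percentile(k[:,0],[2,98]).round(1))
E
```

```text
{'time_s': np.float64(10.75), 'eef_pos': array([510.23, 205.63, 278.58]), 'force': array([-0.47,  0.65, -4.44]), 'wrist_torque': array([-0.02, -0.01,  0.02]), 'grip_width': np.float64(0.34)} 29.254334817742933
(array([ -4.42, -31.7 ,   0.05]), np.float64(-6.92), 'eef', array([510.2, 205.6, 278.6]), 'jaw', np.float64(87.58))
side 190 125 y [217.9 220.5 223.4] x [419.  604.7]
side 200 284 y [217.  221.  224.5] x [419.5 600.4]
side 210 280 y [218.1 221.1 224.6] x [418.6 601.6]
side 220 301 y [217.6 221.2 224.6] x [419.4 600.1]
side 230 300 y [217.3 221.1 224.6] x [420.7 602.3]
side 240 318 y [216.7 220.6 224. ] x [419.4 599.7]
side 250 306 y [217.3 220.6 224.5] x [418.9 600.6]
side 260 307 y [216.9 220.6 224.1] x [417.6 602.2]
side 270 306 y [216.9 220.3 224.7] x [417.7 601.3]
side 280 292 y [216.2 220.6 228.2] x [417. 602.]
side 290 331 y [216.6 220.5 233.4] x [418.  601.9]
side 300 321 y [192.  220.  233.7] x [418.5 601.2]
side 310 426 y [187.3 218.5 226.2] x [420.2 600.9]
side 320 279 y [177.2 219.2 230.8] x [418.7 601. ]
scene 190 27 y [215.3 216.4 221.3] x [578.8 605.7]
scene 200 72 y [190.7 192.2 220.6] x [441.1 606.4]
scene 210 146 y [190.5 191.6 218.1] x [431.  605.4]
scene 220 201 y [190.2 191.7 218.9] x [430.7 606. ]
scene 230 264 y [190.1 192.2 217.6] x [432.5 604.6]
scene 240 295 y [189.9 194.5 218.1] x [437.3 605.3]
scene 250 197 y [190.3 197.5 218.2] x [442.3 605.6]
scene 260 79 y [189.9 191.6 219.6] x [460.6 606.6]
scene 270 135 y [186.7 191.  219.2] x [513.6 606.1]
scene 280 184 y [177.6 191.  218.8] x [512.9 604.9]
scene 290 310 y [176.7 194.6 217.7] x [454.4 604.7]
scene 300 459 y [177.3 200.1 219.1] x [451.  603.7]
scene 310 442 y [177.8 208.  227.8] x [448.9 604.9]
scene 320 337 y [169.4 216.5 240.7] x [495.  600.8]
```

Request:
step_arm --plan "-4.4 -4 0 -3 0;-4.4 -8 0 -6.9 0;-4.4 -12 0 -6.9 0;-4.4 -16 0 -6.9 0;-4.4 -20 0 -6.9 0;-4.4 -24 0 -6.9 0;-4.4 -28 0 -6.9 0;-4.4 -31 0 -6.9 0;-4.4 -31.7 0 -6.9 0;-4.4 -31.7 0 -6.9 0"

```text
time_s: 11.85
eef_pos: [539.7, -113.6, 274.9]
ee_rot: [-0.001, -0.038, 0.999, 0.001]
force: [-0.1, 0.2, -3.1]
grip_width: 0.344
```

Request:
step_arm --plan "0 0 1 0 0;0 0 2 0 0;0 0 2.8 0 0;0 0 2.8 0 0;0 0 2.8 0 0"

```text
time_s: 12.35
eef_pos: [540.3, -112.7, 248.6]
ee_rot: [-0.0, -0.039, 0.999, 0.0]
force: [0.2, 0.2, -4.1]
grip_width: 0.347
```

```bash
cat > pl.py <<'E'
from h import *
import sys
s=readout.sense(); print({k:np.round(s[k],2) for k in ('time_s','eef_pos','force','wrist_torque','grip_width')})
print(shift([541,-113.2,158],94.5))
X=np.array([np.cos(-1.493),np.sin(-1.493)]);Y=np.array([-X[1],X[0]]); o=np.array([539,-87])
print('tcp rack',(s['eef_pos'][:2]-o)@X,(s['eef_pos'][:2]-o)@Y)
zt=s['eef_pos'][2]
for n in ('side','scene'):
    c=cam(n); im,d=cams.capture(n); np.savez('pics/p_'+n+'.npz',im=im,d=d); v,u=np.nonzero(d>0); w=world(n,u,v,d[v,u],c); lum=im[v,u].max(1)
    r=np.c_[(w[:,:2]-o)@X,(w[:,:2]-o)@Y,w[:,2]]
    for nm,lo,hi in (('hoop0',-8,8),('end',44,62)):
        k=r[(r[:,2]>141)&(r[:,2]<149)&(abs(r[:,1])<84)&(r[:,0]>lo)&(r[:,0]<hi)]
        if len(k): print(n,nm,len(k),np.percentile(k[:,0],[5,50,95]).round(1))
    k=r[(r[:,0]>4)&(r[:,0]<48)&(abs(r[:,1])<110)&(r[:,2]>76)]
    for a in range(80,270,15):
        q=k[(k[:,2]>a)&(k[:,2]<=a+15)]
        if len(q)>5: print(n,a,len(q),'x',np.percentile(q[:,0],[3,50,97]).round(1),'y',np.percentile(q[:,1],[2,98]).round(1))
E
python3 pl.py
```

```text
{'time_s': np.float64(12.35), 'eef_pos': array([ 540.26, -112.7 ,  248.62]), 'force': array([ 0.23,  0.24, -4.07]), 'wrist_torque': array([-0.05,  0.01,  0.  ]), 'grip_width': np.float64(0.35)}
(array([-0.07, -0.06,  9.06]), np.float64(0.01), 'eef', array([ 540.3, -112.7,  248.6]), 'jaw', np.float64(94.51))
tcp rack 25.722602669734794 -0.746127891955497
side hoop0 130 [-5.7 -1.   3.7]
side 95 17 x [43.7 46.9 47.9] y [-82.2  76.9]
side 125 7 x [ 4.2  5.9 46.5] y [-86.2  81.4]
side 155 108 x [ 7.8 12.6 16.8] y [-93.5  90.7]
side 170 342 x [ 6.  10.7 16.3] y [-91.3  90.5]
side 185 360 x [ 5.6 10.5 15.5] y [-92.7  90.5]
side 200 361 x [ 6.1 10.9 16.2] y [-91.7  91.8]
side 215 371 x [ 6.3 11.1 16.4] y [-92.3  90. ]
side 230 385 x [ 6.3 11.4 16.2] y [-92.2  90.8]
side 245 352 x [ 5.7 10.8 15.4] y [-92.2  90. ]
side 260 363 x [ 6.1 11.  16.8] y [-91.7  91.4]
scene hoop0 50 [-2.   0.3  3.3]
scene end 207 [49.9 52.8 55.2]
scene 155 12 x [11.7 15.2 16. ] y [72.6 95.3]
scene 170 31 x [11.6 15.3 40.5] y [-52.4  95.5]
scene 185 104 x [11.4 34.6 40.6] y [-36.3  95.5]
scene 200 166 x [12.5 31.7 40.8] y [-14.3  94.6]
scene 215 218 x [13.2 29.3 40.8] y [-3.7 94.9]
scene 230 40 x [11.8 16.8 41. ] y [ 4.  95.5]
scene 245 124 x [11.5 31.2 46.7] y [ 8.8 94.6]
scene 260 367 x [12.9 28.4 45.8] y [-37.1  94.1]
```

Request:
step_arm --plan "0 0 1.5 0 0;0 0 3 0 0;0 0 4.5 0 0;0 0 6 0 0;0 0 7 0 0;0 0 8 0 0;0 0 8.4 0 0;0 0 8.6 0 0;0 0 8.6 0 0"

```text
time_s: 13.35
eef_pos: [540.3, -113.1, 162.9]
ee_rot: [0.0, -0.039, 0.999, -0.0]
force: [-0.1, -0.0, -3.0]
grip_width: 0.344
```

Request:
step_arm --plan "0 0 0.1 0 0;0 0 0.2 0 0;0 0 0.3 0 0;0 0 0.4 0 0;0 0 0.4 0 0"

```text
time_s: 13.85
eef_pos: [540.2, -113.0, 158.6]
ee_rot: [-0.0, -0.039, 0.999, 0.0]
force: [0.5, -0.3, -3.2]
grip_width: 0.342
```

```bash
python3 pl.py
```

```text
{'time_s': np.float64(13.85), 'eef_pos': array([ 540.16, -113.04,  158.58]), 'force': array([ 0.51, -0.32, -3.25]), 'wrist_torque': array([-0.01,  0.04,  0.01]), 'grip_width': np.float64(0.34)}
(array([-0.08, -0.02,  0.06]), np.float64(-0.02), 'eef', array([ 540.2, -113. ,  158.6]), 'jaw', np.float64(94.48))
tcp rack 26.054357684148236 -0.8662029291672673
side hoop0 147 [-4.  -0.1  7.3]
side 80 16 x [ 5.9 10.7 17.8] y [-95.5 -88.7]
side 95 23 x [ 6.2 12.8 16.2] y [-95.4  92.4]
side 110 36 x [ 7.  13.3 17.2] y [-95.5  92.8]
side 125 171 x [ 4.9 11.5 16.5] y [-94.3  93.9]
side 140 333 x [ 6.2 11.3 16.7] y [-91.7  90.8]
side 155 322 x [ 5.6 11.5 17.4] y [-93.3  90.6]
side 170 313 x [ 5.3 11.3 16.8] y [-90.8  90.5]
side 185 370 x [ 6.5 12.5 42.2] y [-92.9  88.3]
side 200 180 x [ 5.8 11.9 35.8] y [-91.9  87.4]
side 215 17 x [ 5.5 12.8 45.6] y [-17.4  -3.5]
side 230 29 x [ 4.2 11.  41.8] y [-17.7  14.7]
side 245 37 x [ 4.5 10.4 46.3] y [-19.3  19.7]
side 260 36 x [ 4.6 10.  34.5] y [-19.9  18.9]
scene hoop0 105 [-1.9  0.6  3.1]
scene end 156 [50.  53.  55.2]
scene 80 26 x [11.6 15.4 40.7] y [-9.3 95.6]
scene 95 83 x [11.5 34.3 40.8] y [-26.8  95.4]
scene 110 137 x [11.6 30.9 40.8] y [-8.7 95.3]
scene 125 167 x [14.5 29.6 40.9] y [-1.2 94.3]
scene 140 34 x [12.  17.8 41.2] y [ 4.4 95.1]
scene 155 95 x [11.9 34.  46.9] y [ 9.  95.3]
scene 170 314 x [11.3 28.5 45.4] y [-35.4  94.3]
scene 185 523 x [12.7 28.  41.9] y [-13.5  93. ]
scene 200 205 x [ 6.3 14.7 45.2] y [-10.5  92.3]
scene 215 31 x [ 4.9 40.9 47.8] y [ 9.4 18.7]
scene 230 119 x [ 5.1 25.5 47. ] y [ 9.  18.8]
scene 245 120 x [ 5.3 26.7 46.8] y [ 9.1 20.5]
scene 260 78 x [ 6.8 35.7 46.6] y [10.1 21.7]
```

Clear of both frames, still hanging (-3 N). Lower gently until contact.

Request:
step_arm --plan "0 0 0.05 0 0;0 0 0.1 0 0;0 0 0.15 0 0;0 0 0.15 0 0"

```text
time_s: 14.35
eef_pos: [540.2, -113.0, 157.1]
ee_rot: [-0.0, -0.039, 0.999, 0.0]
force: [-0.1, 0.4, -4.3]
grip_width: 0.344
```

Request:
step_arm --plan "0 0 0.05 0 0;0 0 0.1 0 0;0 0 0.15 0 0;0 0 0.15 0 0"

```text
time_s: 14.75
eef_pos: [540.4, -113.1, 156.8]
ee_rot: [0.001, -0.039, 0.999, -0.0]
force: [-1.3, 1.3, 5.7]
grip_width: 0.345
```

Request:
step_arm --plan "0 0 -0.3 0 0;0 -0.15 -0.3 0 0;0 -0.3 -0.3 0 0;0 -0.3 -0.2 0 0;0 -0.3 -0.1 0 0;0 -0.3 0 0 0;0 -0.3 0 0 0"

```text
time_s: 15.45
eef_pos: [540.6, -116.2, 156.8]
ee_rot: [0.0, -0.039, 0.999, -0.0]
force: [-3.1, -0.1, 6.7]
grip_width: 0.342
```

Request:
step_arm --plan "0 0 0 0 35;0 0 0 0 36;0 0 0 0 37;0 0 0 0 38;0 0 0 0 40;0 0 0 0 42;0 0 0 0 45;0 0 0 0 48;0 0 0 0 52;0 0 0 0 56"

```text
time_s: 16.45
eef_pos: [540.4, -116.1, 155.7]
ee_rot: [-0.0, -0.039, 0.999, -0.0]
force: [0.3, 0.5, -0.4]
grip_width: 0.56
```

Request:
step_arm --plan "0 0 0 0 60;0 0 0 0 66;0 0 0 0 73;0 0 0 0 80;0 0 0 0 90;0 0 0 0 100;0 0 0 0 100;0 0 0 0 100;0 0 0 0 100"

```text
time_s: 17.35
eef_pos: [540.4, -116.0, 155.7]
ee_rot: [-0.0, -0.039, 0.999, 0.0]
force: [0.2, -0.8, 0.3]
grip_width: 1.0
```

```bash
python3 pl.py; python3 -c "
from h import *
a=np.load('pics/p_scene.npz')['im'][190:350,180:380]; save('p1',cv2.resize(a,None,fx=4,fy=3.7,interpolation=cv2.INTER_CUBIC))"
```

```text
{'time_s': np.float64(17.35), 'eef_pos': array([ 540.43, -116.05,  155.69]), 'force': array([ 0.16, -0.79,  0.27]), 'wrist_torque': array([ 0.01, -0.  , -0.02]), 'grip_width': np.float64(1.0)}
(array([-0.08,  0.28, -0.23]), np.float64(-0.02), 'eef', array([ 540.4, -116. ,  155.7]), 'jaw', np.float64(94.48))
tcp rack 29.069908091977208 -0.8270478049489693
side hoop0 129 [-5.6 -0.6  4.4]
side 80 20 x [10.4 15.9 19.8] y [-95.7  94.7]
side 95 30 x [12.6 16.8 21.1] y [-95.4  94. ]
side 110 122 x [13.4 18.7 23. ] y [-94.   83.9]
side 125 192 x [13.9 19.1 24.4] y [-94.4  90.7]
side 140 332 x [ 5.4 19.7 26.7] y [-92.7  89.7]
side 155 315 x [15.7 21.4 26.8] y [-92.6  91. ]
side 170 318 x [17.4 22.6 28.4] y [-93.3  91. ]
side 185 322 x [19.  24.5 44.1] y [-91.9  90.6]
side 200 118 x [18.8 24.1 30.5] y [-92.3  90.1]
side 245 39 x [ 5.9 12.9 45.4] y [-19.8  19.2]
side 260 29 x [ 6.1 14.3 34.6] y [-19.3  18.3]
scene hoop0 186 [-1.9  0.9  3.4]
scene end 173 [49.9 52.7 55.3]
scene 80 19 x [15.6 17.9 39.4] y [78.1 95.3]
scene 95 57 x [17.1 31.3 45.8] y [71.7 95.5]
scene 110 106 x [18.9 33.8 46.3] y [77.5 94.7]
scene 125 102 x [20.  33.3 47.2] y [68.8 95.1]
scene 140 24 x [19.7 23.9 44.1] y [81.7 96.3]
scene 155 85 x [22.1 36.7 47.3] y [-35.8  95.4]
scene 170 233 x [24.7 37.7 47.3] y [-36.6  94.5]
scene 185 365 x [27.5 36.7 47.2] y [-14.2  94.1]
scene 200 137 x [24.5 27.1 30. ] y [-11.3  92.1]
scene 215 14 x [15.8 28.7 44.5] y [ 7.  10.6]
scene 230 92 x [ 5.2 25.9 43.2] y [ 9.  17.3]
scene 245 121 x [ 4.9 23.5 46.8] y [ 9.5 20.5]
scene 260 39 x [ 7.1 38.3 46.9] y [10.8 21.4]
```

View pics/p1.png

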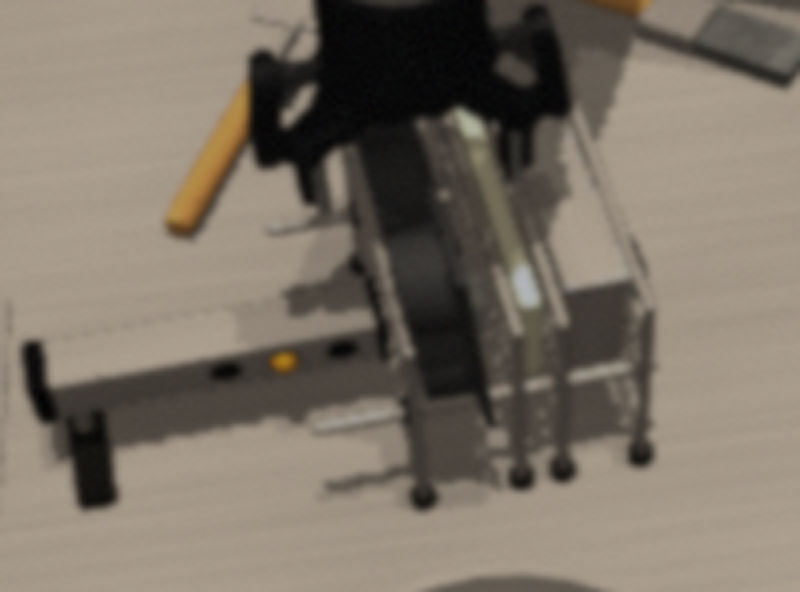

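Request:
step_arm --plan "0 0 -1 0 100;0 0 -3 0 100;0 0 -6 0 100;0 0 -10 0 100;0 0 -14 0 100;0 0 -17 0 100;0 0 -17 0 100;0 0 -17 0 100;0 0 -17 0 100"

```text
time_s: 18.35
eef_pos: [540.1, -115.9, 324.7]
ee_rot: [-0.001, -0.039, 0.999, 0.0]
force: [0.7, -0.3, 0.7]
grip_width: 0.999
```

```bash
python3 pl.py | grep -v '2[0-9][05] '; python3 sl.py; python3 - <<'E'
from h import *
for n in ('scene','side'):
    a=np.load(f'pics/{n}0.npz')
    b,d=cams.capture(n)
    for t in ('cake_tin','chop_board','label_roll','scraper','muffin_tin'):
        r=spotter.regions_of(n,t)[:2]; print(n,t,[(round(x['conf'],2),np.round(x['extent']).tolist()) for x in r])
save('f1',cv2.resize(b[180:450,220:440],None,fx=2.2,fy=2.2,interpolation=cv2.INTER_CUBIC))
E
```

```text
{'time_s': np.float64(18.35), 'eef_pos': array([ 540.11, -115.91,  324.68]), 'force': array([ 0.67, -0.25,  0.69]), 'wrist_torque': array([ 0.07, -0.02, -0.02]), 'grip_width': np.float64(1.0)}
(array([-0.14,  0.25, 16.67]), np.float64(-0.02), 'eef', array([ 540.1, -115.9,  324.7]), 'jaw', np.float64(94.48))
tcp rack 28.908123663240136 -1.1446457831270198
side hoop0 132 [-5.9 -0.7  3.3]
side 80 21 x [12.9 16.  21.7] y [-96.   21.8]
side 95 29 x [ 7.6 16.3 22.4] y [-94.8  93.3]
side 110 113 x [13.5 18.7 24.1] y [-93.5  82.4]
side 125 219 x [12.4 19.  25.6] y [-94.3  90.2]
side 140 356 x [13.9 20.1 25.9] y [-92.5  90.3]
side 155 351 x [16.4 21.3 26.3] y [-91.7  90.2]
side 170 367 x [16.8 22.3 27.9] y [-92.5  89.7]
side 185 398 x [18.4 24.2 41.2] y [-91.4  90.4]
scene hoop0 204 [-1.8  1.   3.4]
scene end 206 [49.9 52.7 55.3]
scene 80 19 x [15.5 19.4 40.3] y [77.  95.2]
scene 95 54 x [17.3 31.2 45.9] y [71.1 94.9]
scene 110 104 x [18.8 34.6 46.7] y [73.8 94.7]
scene 125 105 x [20.2 32.5 46.5] y [69.  95.7]
scene 140 22 x [20.  24.3 42.2] y [82.3 95.5]
scene 155 80 x [21.5 36.2 47.6] y [-3
[... 568 characters left out ...]
 [[90.5, 0.8, 61.4], [95.2, 8.1, 604.6], [111.5, 22.7, 613.4]]
scene cake_tin [(0.86, [476.0, 239.0, 40.0, 72.0])]
scene chop_board [(0.91, [304.0, 253.0, 25.0, 71.0]), (0.18, [238.0, 273.0, 100.0, 106.0])]
scene label_roll [(0.68, [416.0, 335.0, 48.0, 46.0])]
scene scraper [(0.79, [157.0, 301.0, 51.0, 61.0])]
scene muffin_tin [(0.72, [285.0, 250.0, 37.0, 113.0]), (0.56, [447.0, 184.0, 69.0, 45.0])]
side cake_tin [(0.85, [278.0, 350.0, 71.0, 46.0])]
side chop_board []
side label_roll [(0.76, [237.0, 289.0, 37.0, 35.0])]
side scraper [(0.62, [370.0, 198.0, 48.0, 32.0]), (0.54, [327.0, 233.0, 78.0, 91.0])]
side muffin_tin [(0.85, [331.0, 212.0, 68.0, 54.0]), (0.61, [380.0, 401.0, 63.0, 66.0])]
```

View pics/f1.png

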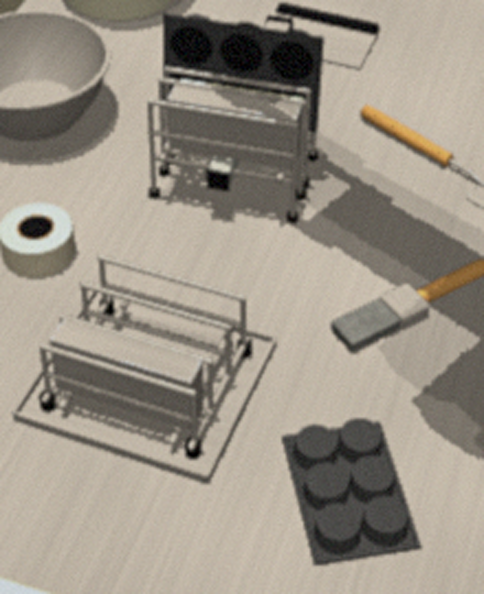

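The tin stands in the bay at about (240,80), the drainer slot is empty, and nothing else has moved.

```bash
python3 -c "
from h import *
print(workorder.finish_job())"
```

```text
the job is handed in; nothing more can be done
None
```

The end frame is out one hole and the muffin tin stands in the opened bay; I handed the job in at about 19 s.

- **Rack:** I squeezed the button flush and slid the tube 30 mm. The end frame now measures about 51.7 mm from the fixed hoop (52 expected). The button is out again in the middle hole, with an empty hole visible on each side.
- **Muffin tin:** I gripped it across the middle upper cup, took it from the drainer, lowered it until it touched the rods, and let go. It stands on its lower edge between the two frames and leans about 0.1 rad against the end frame. It stayed put after the gripper withdrew, and the gripper is about 120 mm above it, touching nothing.
- **Other items:** The drainer's cake tin, the label roll and the scraper show the same picture positions as at the start, within a few pixels. The board showed the same in the scene view, but the side-view network did not report it at the end. I checked the second cake tin only by eye.
- **A check that disagreed:** In the last wrist view the end frame read 44 mm. I put this down to the tin being counted as the frame there, since the scene camera still gave 52.6 mm.

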